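# Sort the inspection tools into their ring stands

### The arm

A 6-joint arm with a two-finger parallel gripper is mounted at the origin on the work surface. World frame = base frame: x ahead of the robot, y to its left, z up, the work surface at z = 0. Lengths are in m, angles in rad, forces in N, time in s.
With the tool pointing down it reaches from about 0.35 to 1 m from the base axis. Payload 7.1 kg.
Tool frame: the origin (TCP) lies between the finger pads; the fingertips stand 22 mm ahead of it and the grasp point (between the pads) lies 3 mm ahead of it; x points along the fingers, y is the direction in which the jaws open and shut, and the axes are right-handed (so a half turn about x gives the same grasp; the last joint's range is limited). The gripper opens to 85 mm and grips with 20 to 120 N. Pads are 22 mm wide; open, the fingers measure 114 mm over their backs; the gripper's body (76 mm by 85 mm) begins 54 mm behind the grasp point. The pads swing forward as they close: fully open they stand 13 mm farther back than shut.
Start: joints at [1.241, 0.423, 1.63, -0, 1.089, -0.019], TCP at [0.191, 0.595, 0.253] pointing down, gripper open.
Joint ranges: [-3, 3], [-0.9, 2.11], [0.09, 2.58], [-1.31, 4.45], [0.11, 2.69], [-2.54, 2.54]. Speed limits (rad/s): [2.39, 2.39, 3.01, 3.14, 3.14, 3.14].

### API

Orientations are given as a rotation vector (axis times angle).
In Python, from rig import manip gives the robot as it stands. The module is installed in compiled form; this text tells all that it offers. Calls block until the motion is done:
- manip.move_to(position, orientation): joint-space move of the TCP to a pose.
- manip.servo_line(position, orientation=None, rate=0.15): straight line of the TCP; orientation=None keeps the orientation; rate is the mean speed in m/s.
- manip.set_joints(angles): joint-space move.
- manip.command_gripper(opening, f_grip=None): finger opening in m; f_grip is the grip in N (None keeps the last); returns when the fingers have stopped.
- manip.hold(seconds).
- manip.solve_ik(position, orientation): joint angles nearest the present ones, or None.
- manip.camera(name): name is "side" or "top" or "wrist"; returns a dict with "image" (384x512x3 uint8, red, green, blue), "fx", "fy", "cx", "cy" (pixels), "cam_to_world" (4x4, takes a point from camera to world coordinates); the wrist camera has in their place "mount" (4x4, takes a point from camera to tool coordinates, whose origin is the TCP and whose axes are the tool frame's). Camera axes: x right, y down, z forward; pixel columns grow to the right and rows downward; lengths in m; the calibration is good to about 2 mm. A picture is of the moment at which its call begins: read the wrist's pose just before it. There is no depth.
A pose or a line that the arm cannot do raises manip.IKError and nothing moves.
- manip.sign_off(): hands the job in, once; it reports no verdict.
Readings, each from a call of its own:
- manip.get_time(): time.
- manip.get_joint_positions(): joint angles.
- manip.get_joint_vel(): joint speeds.
- manip.get_tau(): joint torques, N m.
- manip.get_position(): TCP position.
- manip.get_ee_rot(): TCP orientation.
- manip.get_contact_force(): force on the tool from outside, world axes, zero at the start.
- manip.get_torque(): the same for the moment, N m.
- manip.get_width(): finger opening in m.
Only numpy, scipy, OpenCV 4.12 (cv2) and the standard library are available. Lean on these libraries where they do the work, as an engineer would, in place of code of your own. Each camera call takes 0.05 s, during which the arm holds its last target.

### The job

The hand magnifier has been left in the wide ring stand that belongs to the torch. Lift it out and put it into the narrow ring stand, then take the torch from its sloping rest and put it into the wide ring stand, both handle-first so that each hangs upright with its head resting on the ring. Guide each tool in with the gripper until its head is almost on the ring instead of dropping it in from higher up, and leave the bottle, the tape roll and the screw tray where they are.

Things in the scene. Friction and masses are not known exactly. Their poses are not given: they have to be found in the camera images.
- magnifier: Hand magnifier, 140 mm long, 0.12 kg. Origin: centre of the handle's lower end; z runs along the handle to the head. Round black handle 15 mm diameter, z 0 to 88 mm (first 8 mm taper). Head: flat clear pane in a black frame, 12 mm thick (along x), 64 mm wide (along y), z 88 to 140 mm, flat underside; grip it across the 12 mm. Starts hanging head up in the wide ring, yaw varies
- magnifier_shoulder (a point): The point on the magnifier's axis at the underside of its head, 88 mm above the handle's end; when the magnifier hangs in a ring this point is level with the ring's top face
- torch: Round metal torch, 137 mm long, 0.16 kg. Origin: centre of the tail end; z runs along the barrel to the head. Barrel 24 mm diameter, z 0 to 92 mm (first 8 mm taper), head 42 mm diameter, z 92 to 137 mm, flat underside. Starts in the rest's V groove, head up, 40 degrees from vertical, leaning to the rest's -x side (towards the robot); its head stands free above the groove
- torch_shoulder (a point): The point on the torch's axis at the underside of its head, 92 mm from the tail; when the torch hangs in the wide ring this point is level with the ring's top face
- rest: Fixed grey plastic sloping rest, base 130 x 80 x 10 mm, origin at its underside centre, z up. A V groove holds the barrel from below up to 80 mm from the tail, with a stop under the tail; the tail rests 30 mm to the +x side of the origin, 40 mm above the bench. Draw the torch out along its own axis or straight up
- stand_wide: Fixed steel ring stand with the wide ring; origin on the ring's axis at bench level, z up. Dark base plate 100 x 84 x 10 mm, a 12 mm post 48 mm to its +x side reaching 113 mm high, nothing above the ring's top
- ring_wide (a point): Centre of the wide ring's top face, 115 mm above the bench; hole 32 mm diameter (takes the torch's barrel), outside 46 mm, ring 14 mm high, open below, axis vertical
- stand_narrow: Fixed steel ring stand with the narrow ring, otherwise like the wide one; origin on the ring's axis at bench level, z up
- ring_narrow (a point): Centre of the narrow ring's top face, 115 mm above the bench; hole 22 mm diameter (takes the magnifier's handle, too small for the torch), outside 36 mm, ring 14 mm high, open below, axis vertical
- flux_bottle: Bystander: loose white bottle, 44 mm diameter, 100 mm tall, standing; origin at its underside centre
- tape_roll: Bystander: loose roll of tape lying flat, 92 mm diameter, 22 mm high; origin at its underside centre
- screw_tray: Bystander: loose shallow metal tray with compartments, 100 x 140 x 22 mm; origin at its underside centre
Not all that is in view belongs to the job. What is meant by the magnifier is not green, and is the smaller of those in its own colour.

How it is judged:
On the way, in this order (a step that is already met when the one before it is completed fails the run):
1. the magnifier has been drawn up clear of the wide ring (z of magnifier in the frame of ring_wide above 0.003 m), for 0.05 s.
2. the magnifier, still in the gripper, is in the narrow ring with its head less than 20 mm above it (contact force between the fingers and magnifier above 0.5 N and horizontal distance between magnifier_shoulder and ring_narrow below 0.008 m and z of magnifier_shoulder in the frame of ring_narrow below 0.02 m), for 0.02 s.
3. the magnifier hangs in the narrow ring, released (contact force between the fingers and magnifier below 0.1 N and horizontal distance between magnifier_shoulder and ring_narrow below 0.006 m and z of magnifier_shoulder in the frame of ring_narrow below 0.004 m), for 0.2 s.
4. the torch, still in the gripper, is in the wide ring with its head less than 20 mm above it (contact force between the fingers and torch above 0.5 N and horizontal distance between torch_shoulder and ring_wide below 0.008 m and z of torch_shoulder in the frame of ring_wide below 0.02 m), for 0.02 s.
At the end, for the whole second after the job is handed in: The magnifier hangs in the narrow ring and the torch in the wide ring, each with the underside of its head within 4 mm of the ring's top face and within 6 mm of the ring's axis, upright (magnifier within 0.2 rad, torch within 0.12 rad) and at rest (slower than 0.03 m/s) (horizontal distance between magnifier_shoulder and ring_narrow below 0.006 m and z of magnifier_shoulder in the frame of ring_narrow between -0.004 and 0.004 m and angle between magnifier's own z axis and vertical below 0.2 rad and horizontal distance between torch_shoulder and ring_wide below 0.006 m and z of torch_shoulder in the frame of ring_wide between -0.004 and 0.004 m and angle between torch's own z axis and vertical below 0.12 rad and linear speed of each of magnifier, torch below 0.03 m/s); the robot touches nothing.
It fails at once if the bottle is shifted by more than 20 mm or tipped (distance of flux_bottle from where it was at the start of the episode above 0.02 m or angle between flux_bottle's own z axis and vertical above 0.3 rad).
It fails at once if the tape roll is shifted by more than 20 mm (distance of tape_roll from where it was at the start of the episode above 0.02 m).
It fails at once if the screw tray is shifted by more than 20 mm (distance of screw_tray from where it was at the start of the episode above 0.02 m).
It also fails if it takes over 72 s, if anything falls off the work surface, if the arm or the gripper's body presses on something with over 40 N, if the wrist force passes 120 N, or if a joint passes its speed limit or range.

## Working session

There is one attempt and no reset: what is moved stays moved. The work goes in short steps, each a Python script; the robot and the scene stay as the last script left them, time stands still between calls to the robot, and variables do not carry over. Pictures are saved under pics/ and viewed, and the job is handed in when it is done.

```bash
mkdir -p pics; python3 - <<'E'
from rig import manip
import cv2,numpy as np
np.set_printoptions(precision=4,suppress=True)
for n in ["side","top","wrist"]:
    c=manip.camera(n); cv2.imwrite(f"pics/{n}0.png",c["image"][:,:,::-1])
    print(n,c["fx"],c["fy"],c["cx"],c["cy"]); print(c.get("cam_to_world",c.get("mount")))
print(manip.get_time(),manip.get_position(),manip.get_ee_rot(),manip.get_width())
E
```

```text
side 389.768910751162 389.768910751162 255.7048350572013 196.65143580469774
[[ 0.929  -0.2069  0.3069  0.2625]
 [-0.3695 -0.4721  0.8004 -0.7982]
 [-0.0207 -0.8569 -0.515   0.5989]
 [ 0.      0.      0.      1.    ]]
top 437.34437013351345 437.34437013351345 255.3531575222623 193.05339253191204
[[ 0.0236 -0.9966  0.079   0.5133]
 [-0.9994 -0.0257 -0.0248  0.0239]
 [ 0.0267 -0.0783 -0.9966  1.0829]
 [ 0.      0.      0.      1.    ]]
wrist 281.4828956583788 281.4828956583788 254.2461136920314 188.882968643725
[[-0.0008 -0.3068  0.9518 -0.1198]
 [ 1.      0.0003  0.001   0.0011]
 [-0.0005  0.9518  0.3068 -0.0782]
 [ 0.      0.      0.      1.    ]]
0.15 [0.191  0.5947 0.2527] [ 0.243   1.5572 -0.2449] 0.08513612654293758
```

View pics/side0.png

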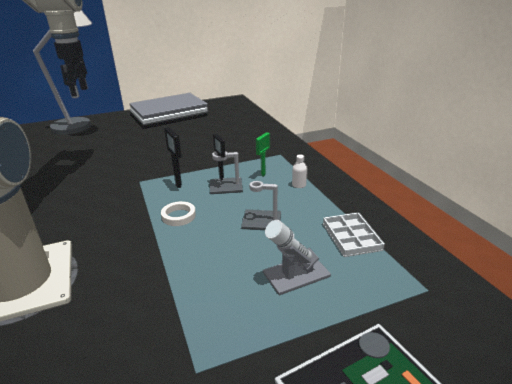

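View pics/top0.png

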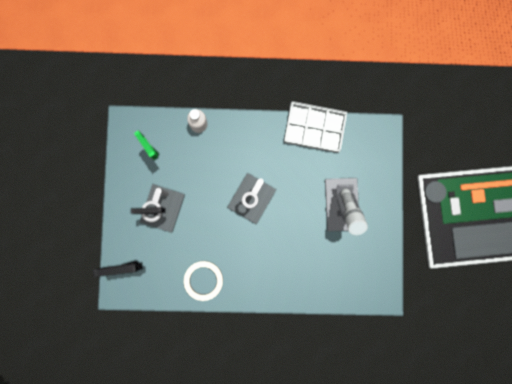

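View pics/wrist0.png

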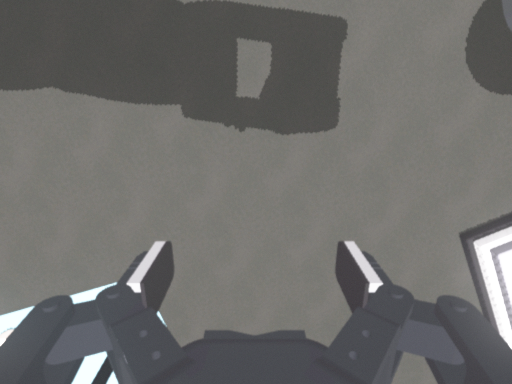

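```bash
python3 - <<'E'
import cv2,numpy as np
t=cv2.imread("pics/top0.png"); s=cv2.imread("pics/side0.png")
a=cv2.resize(t[170:300,85:285],None,fx=4,fy=4,interpolation=cv2.INTER_CUBIC)
b=cv2.resize(s[120:240,150:300],None,fx=5,fy=5,interpolation=cv2.INTER_CUBIC)
c=cv2.resize(t[160:250,310:385],None,fx=6,fy=6,interpolation=cv2.INTER_CUBIC)
for n,i in zip("abc",(a,b,c)): cv2.imwrite(f"pics/crop_{n}.png",i)
E
```

```text
(no output)
```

View pics/crop_a.png

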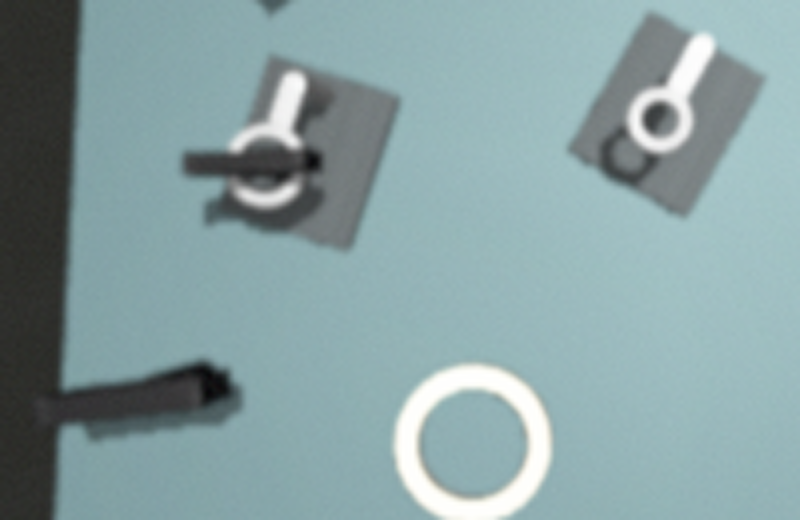

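View pics/crop_b.png

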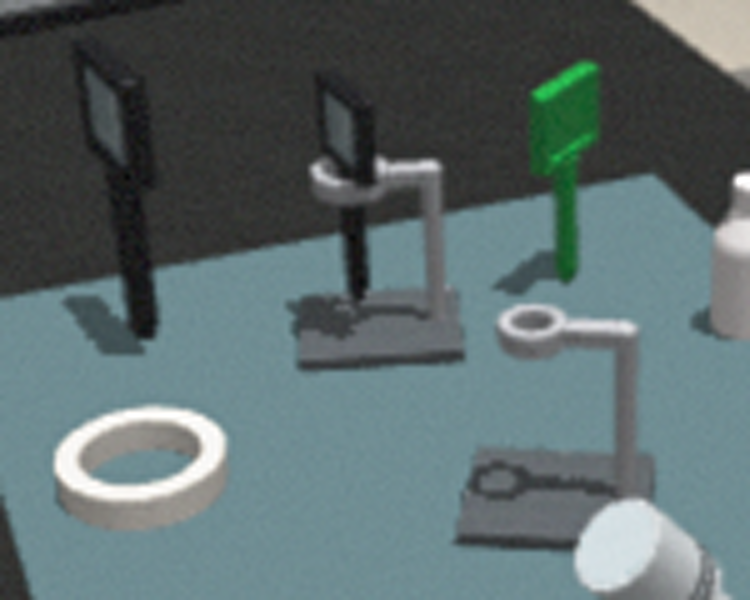

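View pics/crop_c.png

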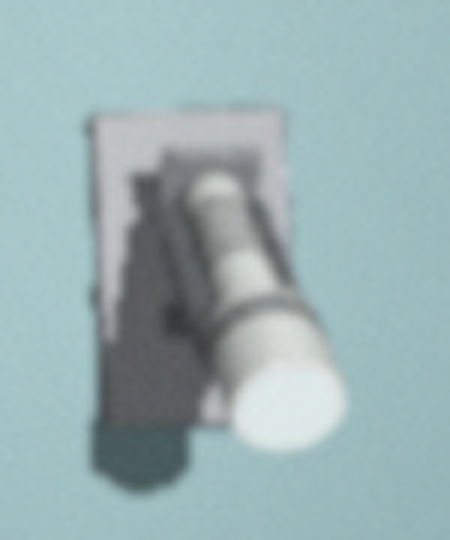

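Could be taken for the magnifier, in side pixels: a tall black one standing free (175,155), a smaller black one in a ring stand (219,147), and a green one (263,150). The black one in the ring is the smaller of the two black ones, so it is the target, and the crops confirm it. The wide stand is at top (151,211), the narrow one at (250,200), and the torch in its rest is near (348,210).

```bash
cat > h.py <<'E'
from rig import manip
import cv2,numpy as np
from scipy.optimize import least_squares
from scipy.spatial.transform import Rotation as R
np.set_printoptions(precision=4,suppress=True)
def fixed(n):
    c=manip.camera(n); return c["image"],np.array([[c["fx"],0,c["cx"]],[0,c["fy"],c["cy"]],[0,0,1]]),c["cam_to_world"]
def wrist():
    T=np.eye(4);T[:3,3]=manip.get_position();T[:3,:3]=R.from_rotvec(manip.get_ee_rot()).as_matrix()
    c=manip.camera("wrist"); return c["image"],np.array([[c["fx"],0,c["cx"]],[0,c["fy"],c["cy"]],[0,0,1]]),T@c["mount"]
def proj(K,M,P):
    P=np.atleast_2d(P); q=(P-M[:3,3])@M[:3,:3]; q=q@K.T; return q[:,:2]/q[:,2:]
def ray(K,M,uv,z):
    d=M[:3,:3]@np.linalg.inv(K)@np.array([uv[0],uv[1],1.]); o=M[:3,3]; return o+d*(z-o[2])/d[2]
def circ(c,r,n=60,ax=(0,0,1)):
    ax=np.array(ax,float);u=np.cross(ax,[0.3,.9,.1]);u/=np.linalg.norm(u);v=np.cross(ax,u);a=np.linspace(0,2*np.pi,n)
    return np.array(c)+r*(np.cos(a)[:,None]*u+np.sin(a)[:,None]*v)
def draw(img,K,M,P,col,s,off,closed=False):
    p=((proj(K,M,P)-off+.5)*s-.5); cv2.polylines(img,[np.round(p*8).astype(np.int32)],closed,col,1,cv2.LINE_AA,3)
E
python3 - <<'E'
from h import *
for n,w,nr,tt,bp in [("top",(150.9,210.9),(249.6,199.4),None,None)]:
    img,K,M=fixed(n)
    print(ray(K,M,w,.115),ray(K,M,nr,.115))
    # base plate corners from crop a
    f=lambda x,y:((x+.5)/4-.5+85,(y+.5)/4-.5+170)
    for P in [[(272,55),(400,97),(348,250)],[(650,12),(765,75),(685,217),(570,150)]]:
        print([ray(K,M,f(*p),.01)[:2] for p in P])
    print("mag ends", ray(K,M,f(183,163),.167), ray(K,M,f(300,161),.167))
    g=lambda x,y:((x+.5)/6-.5+310,(y+.5)/6-.5+160)
    print("rest",[ray(K,M,g(*p),.01)[:2] for p in [(92,116),(282,108),(105,425)]])
    print("torch head top", ray(K,M,g(290,405),.04+.137*np.cos(np.radians(40))), "tail",ray(K,M,g(215,185),.045))
img,K,M=fixed("side")
f=lambda x,y:((x+.5)/5-.5+150,(y+.5)/5-.5+120)
print("side narrow",ray(K,M,f(533,319),.115),"wide",ray(K,M,f(348,175),.115))
E
```

```text
[0.5447 0.2287 0.115 ] [0.5755 0.0123 0.115 ]
[array([0.6156, 0.2495]), array([0.5918, 0.1705]), array([0.4977, 0.1986])]
[array([0.6483, 0.0188]), array([ 0.6112, -0.0531]), array([ 0.5226, -0.0058]), array([0.5619, 0.0656])]
mag ends [0.543  0.2601 0.167 ] [0.5456 0.1997 0.167 ]
rest [array([ 0.6379, -0.1743]), array([ 0.6433, -0.2533]), array([ 0.5108, -0.1811])]
torch head top [ 0.5198 -0.2219  0.1449] tail [ 0.6074 -0.2175  0.045 ]
side narrow [0.5763 0.0144 0.115 ] wide [0.5411 0.221  0.115 ]
```

```bash
cat >> h.py <<'E'
def down(yaw): # jaw (tool y) along horizontal angle yaw
    x=np.array([0,0,-1.]);y=np.array([np.cos(yaw),np.sin(yaw),0]);return R.from_matrix(np.c_[x,y,np.cross(x,y)]).as_rotvec()
E
python3 - <<'E'
from h import *
for yaw in (np.radians(2.5),np.radians(182.5)):
  for p in ([.5445,.2295,.32],[.5445,.2295,.148],[.5755,.0123,.148],[.5755,.0123,.3]):
    q=manip.solve_ik(p,down(yaw)); print(yaw,p,q)
# torch
for t in (0,np.pi):
  ang=np.radians(40);tz=np.array([-np.sin(ang),-.03,np.cos(ang)]);tz/=np.linalg.norm(tz)
  y=np.cross([0,0,1.],tz);y/=np.linalg.norm(y); y*=np.cos(t); x=-tz
  print(manip.solve_ik(np.array([.61,-.2175,.04])+tz*.121,R.from_matrix(np.c_[x,y,np.cross(x,y)]).as_rotvec()))
q=manip.get_joint_positions()
E
```

```text
0.04363323129985824 [0.5445, 0.2295, 0.32] [ 0.3788  0.3039  1.6441 -0.      1.1935  0.3351]
0.04363323129985824 [0.5445, 0.2295, 0.148] [ 0.3788  0.5113  1.7747 -0.      0.8556  0.3351]
0.04363323129985824 [0.5755, 0.0123, 0.148] [ 0.0007  0.4927  1.8094 -0.      0.8395 -0.0429]
0.04363323129985824 [0.5755, 0.0123, 0.3] [ 0.0007  0.2997  1.6981 -0.      1.1437 -0.0429]
3.1852258848896513 [0.5445, 0.2295, 0.32] None
3.1852258848896513 [0.5445, 0.2295, 0.148] None
3.1852258848896513 [0.5755, 0.0123, 0.148] None
3.1852258848896513 [0.5755, 0.0123, 0.3] None
[-0.6047  0.4837  2.1697  1.804   0.4124 -0.7821]
[-0.6047  0.4837  2.1697  1.804   0.4124  2.3595]
```

```bash
python3 - <<'E'
from h import *
import json
y=np.radians(2.5)
manip.move_to([.5445,.2295,.32],down(y))
im,K,M=wrist(); print(manip.get_time(), manip.get_position())
cv2.imwrite("pics/w1.png",im[:,:,::-1])
big=cv2.resize(im[:,:,::-1],None,fx=1.5,fy=1.5,interpolation=cv2.INTER_CUBIC)
o=np.zeros(2)
for c,ri,ro in [((.5447,.2285,.115),.016,.023),((.5755,.0123,.115),.011,.018)]:
    for r in (ri,ro): draw(big,K,M,circ(c,r),(0,0,255),1.5,o)
c=np.array([.5443,.2299,.167]);d=np.array([-np.sin(y),np.cos(y),0]);e=np.array([np.cos(y),np.sin(y),0])
draw(big,K,M,[c+.032*d+.006*e,c+.032*d-.006*e,c-.032*d-.006*e,c-.032*d+.006*e],(0,255,255),1.5,o,True)
cv2.imwrite("pics/w1o.png",big)
E
```

```text
2.1583 [0.5441 0.2304 0.3198]
```

View pics/w1o.png

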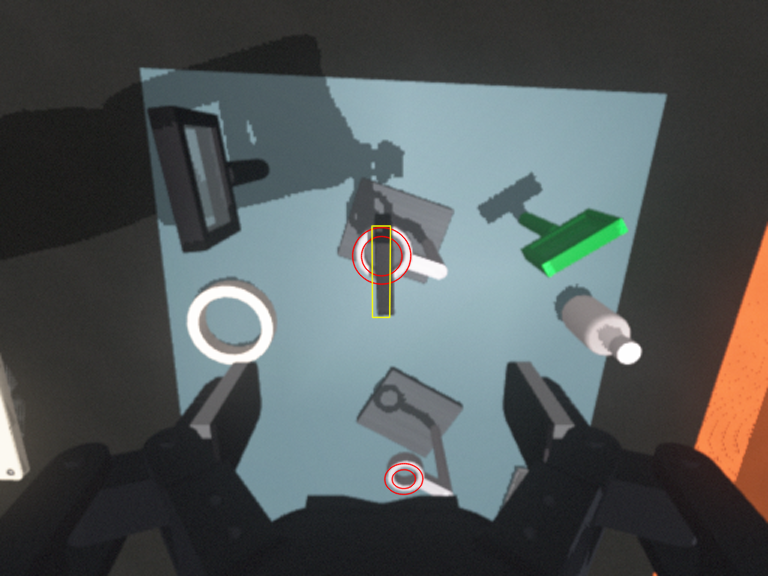

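```bash
python3 - <<'E'
import cv2,numpy as np
b=cv2.imread("pics/w1o.png")
i=cv2.resize(b[215:325,330:480],None,fx=4,fy=4);j=cv2.resize(b[440:510,350:460],None,fx=5,fy=5)
c=np.zeros((800,600,3),np.uint8);c[:440,:600]=i;c[440:790,:550]=j;cv2.imwrite("pics/w1c.png",c[:,:])
E
```

```text
(no output)
```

View pics/w1c.png

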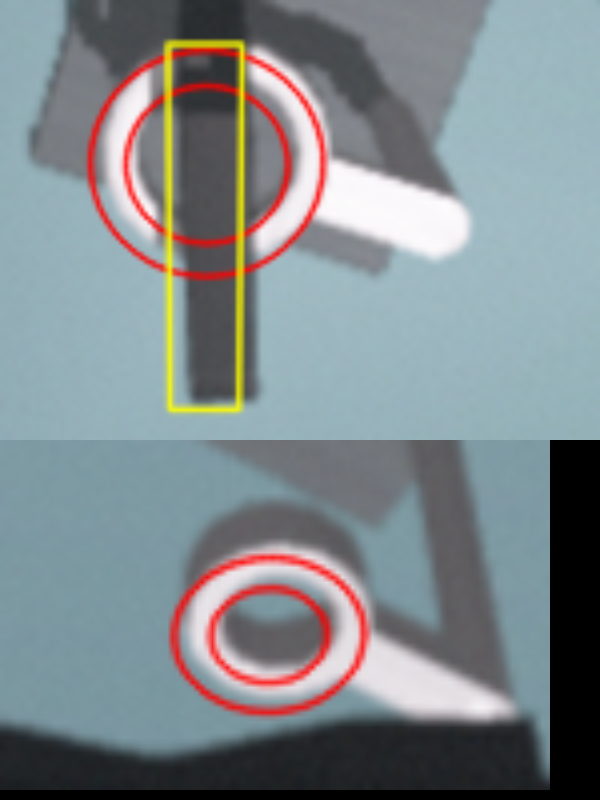

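The wrist view shows the magnifier's head at (382,270) and the wide ring at (383,255). Both sit about 2 mm to +x of my overlay. The narrow ring, near (405,473), is 1–3 mm off. I'll grasp using averaged values.

```bash
python3 - <<'E'
from h import *
o=down(np.radians(4))
p=[.5457,.2303]
manip.command_gripper(.06)
manip.servo_line(p+[.148],o,rate=.12)
print(manip.get_position(),manip.get_contact_force())
manip.command_gripper(0.0,50)
print(manip.get_width(),manip.get_position(),manip.get_contact_force(),manip.get_time())
im,_,_=fixed("side");cv2.imwrite("pics/s2.png",cv2.resize(im[100:240,140:320,::-1],None,fx=4,fy=4,interpolation=cv2.INTER_CUBIC))
E
```

```text
[0.5462 0.2305 0.1488] [ 0.0651 -0.3721 -0.0132]
0.011595165877769917 [0.5458 0.2303 0.1483] [-0.9997 -0.7349  4.0965] 4.6083
```

View pics/s2.png

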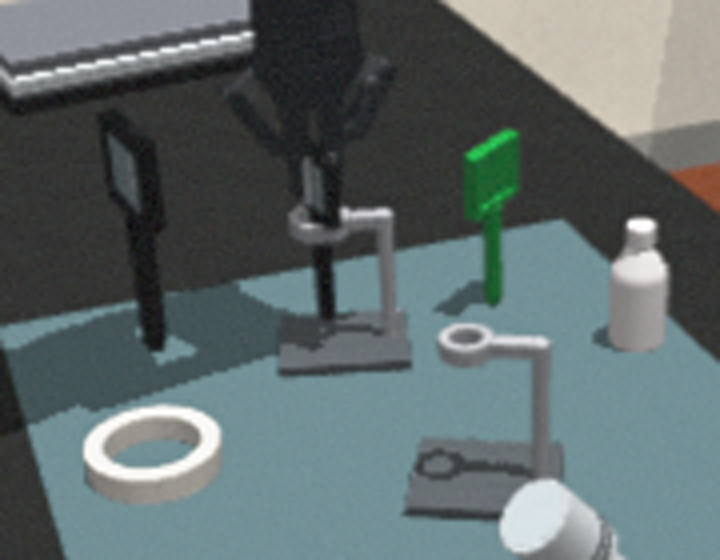

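Gripped: the width reads 11.6 mm across the head. Next I lift, carry it to a point above the narrow ring, and look.

```bash
python3 - <<'E'
from h import *
manip.servo_line([.5457,.2303,.18],rate=.06)
manip.servo_line([.5457,.2303,.268],rate=.12)
print(manip.get_width(),manip.get_contact_force())
manip.servo_line([.576,.0135,.268],rate=.15)
print(manip.get_position(),manip.get_time(),manip.get_width())
im,K,M=fixed("side");cv2.imwrite("pics/s3f.png",im[:,:,::-1]);cv2.imwrite("pics/s3.png",cv2.resize(im[100:240,200:340,::-1],None,fx=4,fy=4,interpolation=cv2.INTER_CUBIC))
im,K,M=fixed("top");cv2.imwrite("pics/t3.png",cv2.resize(im[150:250,200:340,::-1],None,fx=4,fy=4,interpolation=cv2.INTER_CUBIC))
im,K,M=wrist();cv2.imwrite("pics/w3.png",im[:,:,::-1])
E
```

```text
0.01171261622363148 [ 0.327  -0.7695 -1.6805]
[0.5759 0.0141 0.268 ] 7.8333 0.011274104042004386
```

View pics/s3.png

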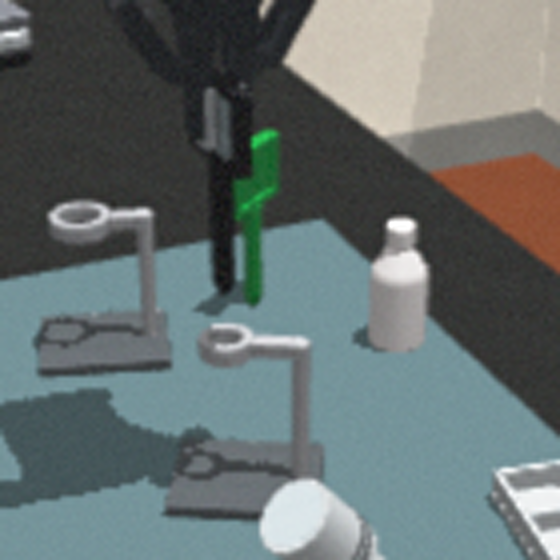

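View pics/w3.png

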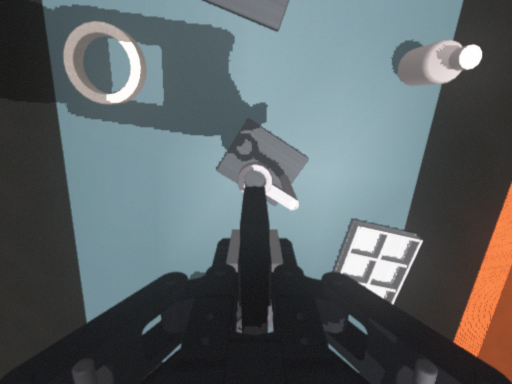

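View pics/t3.png

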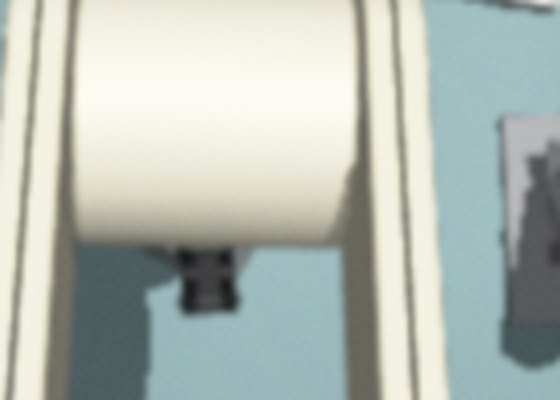

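```bash
python3 - <<'E'
from h import *
img,K,M=fixed("side")
off=np.array([235,140]);s=10
big=cv2.resize(img[140:200,235:295,::-1],None,fx=s,fy=s,interpolation=cv2.INTER_CUBIC)
raw=big.copy()
# assumed
for r in (.011,):draw(big,K,M,circ((.576,.0135,.115),r),(0,0,255),s,off)
a=(.576,.0135)
draw(big,K,M,circ((*a,.155),.0075),(0,255,0),s,off);draw(big,K,M,circ((*a,.215),.0075),(0,255,0),s,off)
cv2.imwrite("pics/s4.png",np.hstack([raw[:,100:500],big[:,100:500]]))
wi,K,M=wrist()
off=np.array([215,150]);s=8
big=cv2.resize(wi[150:225,215:305,::-1],None,fx=s,fy=s,interpolation=cv2.INTER_CUBIC)
for r in (.011,.018):draw(big,K,M,circ((.576,.0135,.115),r),(0,0,255),s,off)
cv2.imwrite("pics/w4.png",big)
E
```

```text
(no output)
```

View pics/s4.png

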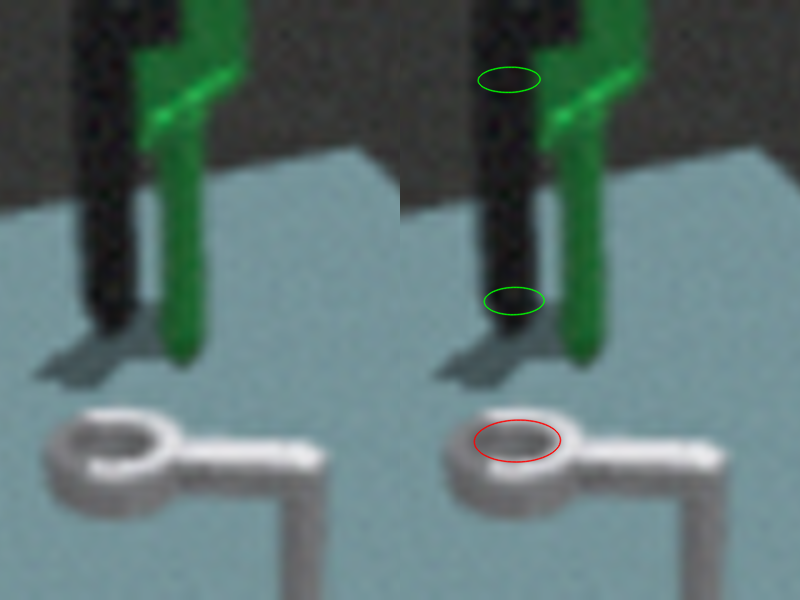

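View pics/w4.png

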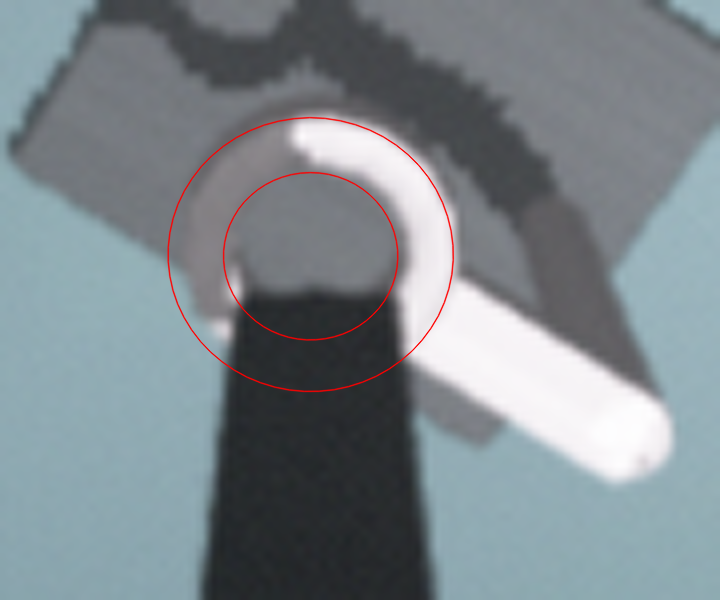

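```bash
python3 - <<'E'
from h import *
wi,K,M=wrist(); print(manip.get_position(),manip.get_ee_rot(), R.from_rotvec(manip.get_ee_rot()).as_matrix())
off=np.array([215,150]);s=8
big=cv2.resize(wi[150:225,215:305,::-1],None,fx=s,fy=s,interpolation=cv2.INTER_CUBIC)
c=np.array([.576+.0015,.0135])
p=manip.get_position()[:2]
draw(big,K,M,circ((*c,.115),.011),(0,0,255),s,off)
draw(big,K,M,circ((*p,.155),.0075),(0,255,0),s,off)
draw(big,K,M,circ((*p,.147),.0055),(0,255,255),s,off)
draw(big,K,M,circ((*p,.185),.0075),(0,255,0),s,off)
big=cv2.convertScaleAbs(big,alpha=1.8)
cv2.imwrite("pics/w5.png",big)
a=cv2.resize(cv2.convertScaleAbs(wi[:,:,::-1],alpha=2.5),None,fx=1.5,fy=1.5)
for z in (.256,.2575):
  Rm=R.from_rotvec(manip.get_ee_rot()).as_matrix()
  P=manip.get_position()
  c=np.array([P[0],P[1],.287]);d=Rm[:,2];e=Rm[:,1]
draw(a,K,M,[c+.032*d+.006*e,c+.032*d-.006*e,c-.032*d-.006*e,c-.032*d+.006*e],(0,255,255),1.5,np.zeros(2),True)
c[2]-=.052
draw(a,K,M,[c+.032*d+.006*e,c+.032*d-.006*e,c-.032*d-.006*e,c-.032*d+.006*e],(0,0,255),1.5,np.zeros(2),True)
cv2.imwrite("pics/w5f.png",a)
E
```

```text
[0.576  0.0139 0.268 ] [ 1.1572  1.2416 -1.1572] [[ 0.      0.9975  0.0703]
 [ 0.      0.0703 -0.9975]
 [-1.      0.     -0.    ]]
```

View pics/w5.png

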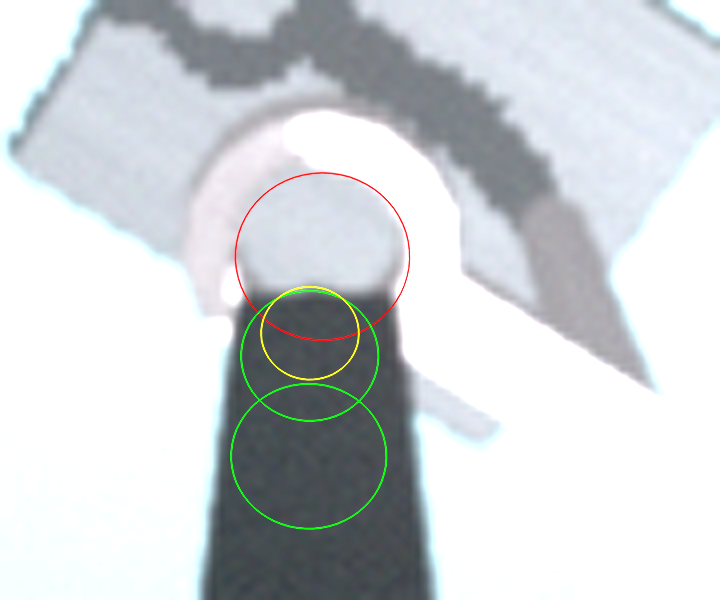

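View pics/w5f.png

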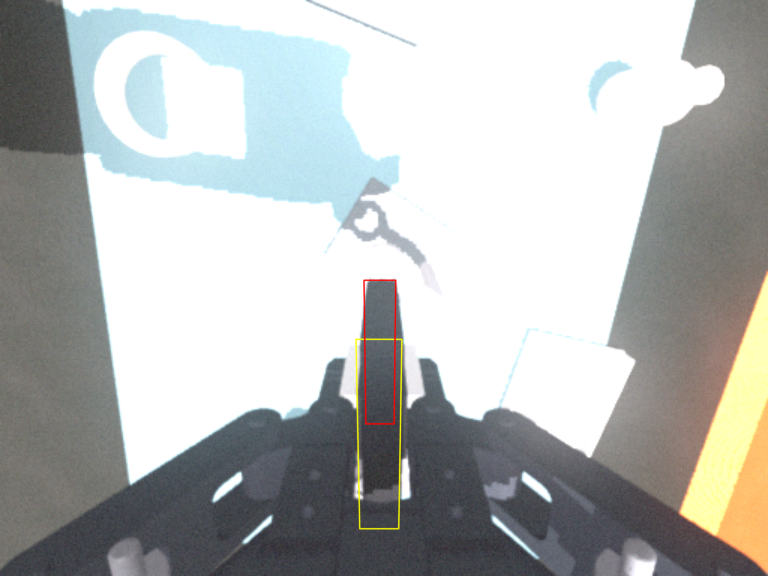

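Side and wrist views agree. Ring and magnifier carry the same camera bias, and the ring centre relative to the tool is about (.5763, .0147). I'll insert slowly while watching the force.

```bash
python3 - <<'E'
from h import *
p=[.5763,.0147]
manip.servo_line(p+[.255],rate=.05); manip.hold(.2)
f0=np.array(manip.get_contact_force()); print("f0",f0,manip.get_position())
for z in (.235,.225,.215,.205,.19,.175,.16,.152,.149):
    manip.servo_line(p+[z],rate=.06)
    f=manip.get_contact_force()-f0; print(z,f,manip.get_position())
    if np.linalg.norm(f)>8: break
print(manip.get_time(),manip.get_width())
im,K,M=fixed("side");cv2.imwrite("pics/s6.png",cv2.resize(im[100:240,200:340,::-1],None,fx=4,fy=4,interpolation=cv2.INTER_CUBIC))
E
```

```text
f0 [ 0.0052 -0.3789 -2.291 ] [0.5765 0.0147 0.2552]
0.235 [0.0616 0.4251 0.3763] [0.576  0.0147 0.2344]
0.225 [0.6293 1.0137 0.6842] [0.576  0.0147 0.2245]
0.215 [-0.0882  0.5536  1.0512] [0.5759 0.0147 0.2144]
0.205 [0.2493 0.7683 0.1362] [0.5759 0.0147 0.2044]
0.19 [1.1009 0.5125 1.2709] [0.5759 0.0147 0.1894]
0.175 [0.8902 0.7297 0.7952] [0.576  0.0147 0.1744]
0.16 [ 0.1946 -0.134   1.1877] [0.5759 0.0147 0.1594]
0.152 [1.0864 0.1592 0.1698] [0.576  0.0147 0.1515]
0.149 [ 0.2013 -0.1397  0.6277] [0.5762 0.0147 0.1489]
11.9083 0.011883990822557115
```

View pics/s6.png

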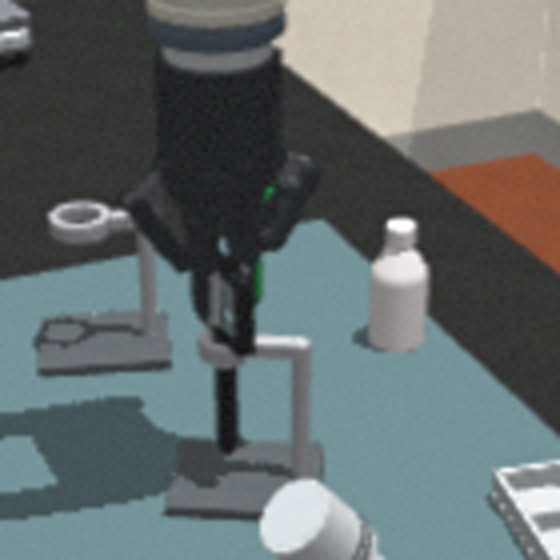

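The handle is through the narrow ring with no contact force. Now I release and retract.

```bash
python3 - <<'E'
from h import *
p=[.5763,.0147]
manip.servo_line(p+[.148],rate=.03); print(manip.get_contact_force())
manip.command_gripper(.05); manip.hold(.4)
manip.servo_line(p+[.23],rate=.12)
manip.servo_line(p+[.36],rate=.25)
manip.command_gripper(.085)
im,K,M=fixed("side");cv2.imwrite("pics/s7.png",cv2.resize(im[100:300,200:340,::-1],None,fx=4,fy=4,interpolation=cv2.INTER_CUBIC)[:600])
cv2.imwrite("pics/s7t.png",cv2.resize(im[210:300,250:340,::-1],None,fx=6,fy=6,interpolation=cv2.INTER_CUBIC))
print(manip.get_time())
# torch hypotheses draw
E
```

```text
[-0.6233 -0.2641  1.7022]
15.05
```

View pics/s7.png

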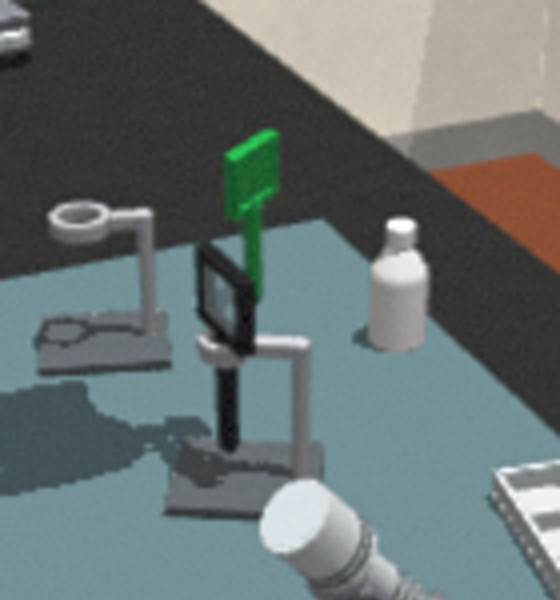

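View pics/s7t.png

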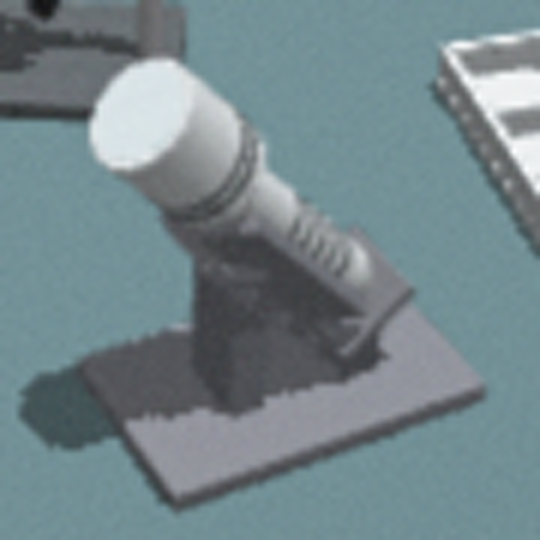

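The magnifier hangs in the narrow ring with its head on it. Next I model the torch from the rest pose (centre .577, -.2172, yaw about 3.5°). The predicted head-top agrees with the one measured in the top view to about 1 mm. I'll overlay it to check.

```bash
cat >> h.py <<'E'
def torch(yaw,c,tilt=np.radians(40)):
    xp=np.array([np.cos(yaw),np.sin(yaw),0]); tail=np.array([c[0],c[1],.04])+.03*xp
    ax=-xp*np.sin(tilt)+np.array([0,0,np.cos(tilt)]); return tail,ax
E
python3 - <<'E'
from h import *
manip.set_joints(np.array(manip.solve_ik([.42,-.10,.40],down(0))))
outs=[]
for n,x,y in (("side",250,210),("top",310,160)):
    img,K,M=fixed(n);s=6;off=np.array([x,y])
    big=cv2.resize(img[y:y+90,x:x+90,::-1],None,fx=s,fy=s,interpolation=cv2.INTER_CUBIC)
    t,a=torch(np.radians(3.5),(.577,-.2172))
    for l,r in ((0,.012),(.092,.021),(.137,.021)): draw(big,K,M,circ(t+a*l,r,ax=a),(0,0,255),s,off)
    b=R.from_euler('z',3.5,degrees=True).apply([[.065,.04,.01],[.065,-.04,.01],[-.065,-.04,.01],[-.065,.04,.01]])+[.577,-.2172,0]
    draw(big,K,M,b,(0,255,255),s,off,True)
    cv2.imwrite(f"pics/{n}8.png",big)
im,_,_=wrist();cv2.imwrite("pics/w8.png",im[:,:,::-1])
E
```

```text
(no output)
```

View pics/side8.png

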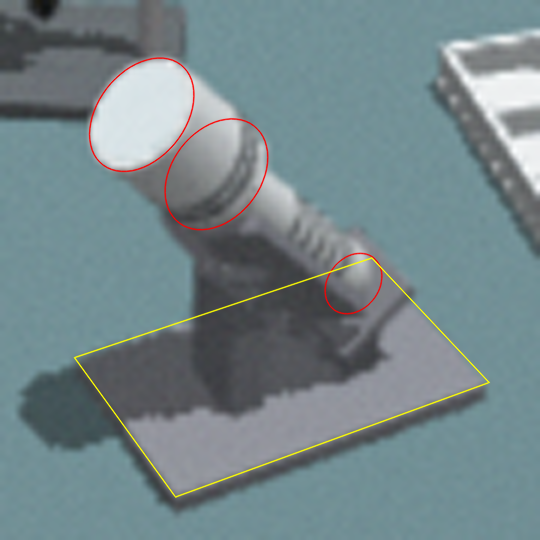

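View pics/top8.png

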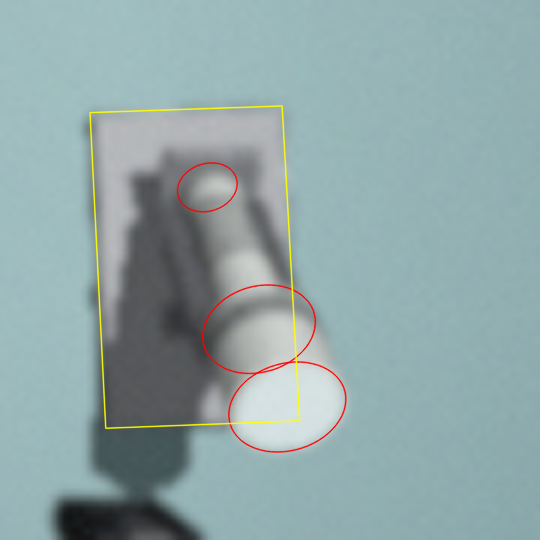

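The overlay matches in both views. Top: head end at (288,407) in the crop. Side: (142,113). I'll check IK for the grasp along the torch axis and for the carry path.

```bash
cat >> h.py <<'E'
T_TAIL,T_AX=torch(np.radians(2.5),(.577,-.2172))
T_TAIL=T_TAIL+np.array([0,-.0012,0])
def tori(sgn):
    x=-T_AX;y=np.cross([0,0,1.],T_AX);y/=np.linalg.norm(y);y*=sgn
    return R.from_matrix(np.c_[x,y,np.cross(x,y)]).as_rotvec()
E
python3 - <<'E'
from h import *
print(T_TAIL,T_AX,T_TAIL+.137*T_AX)
for sgn in (1,-1):
  print(sgn)
  for d in (.120,.16,.20,.23,.26): print(d,manip.solve_ik(T_TAIL+T_AX*d,tori(sgn)))
  for h in (.05,.1,.15,.2): print('up',h,manip.solve_ik(T_TAIL+T_AX*.12+[0,0,h],tori(sgn)))
for yaw in (0,90,-90,45,-45): print(yaw,manip.solve_ik([.5455,.2295,.30],down(np.radians(yaw))))
E
```

```text
[ 0.607  -0.2171  0.04  ] [-0.6422 -0.028   0.766 ] [ 0.519  -0.2209  0.1449]
1
0.12 [-0.6054  0.4832  2.1751  1.8166  0.4121 -0.7938]
0.16 [-0.6445  0.3935  2.2104  1.6542  0.4221 -0.6535]
0.2 [-0.6877  0.3003  2.2385  1.4773  0.4458 -0.4987]
0.23 [-0.7231  0.2287  2.2544  1.3445  0.4754 -0.3824]
0.26 [-0.7615  0.1563  2.2656  1.2193  0.5162 -0.2738]
up 0.05 [-0.6054  0.3702  2.1607  1.52    0.3996 -0.4713]
up 0.1 [-0.6054  0.2661  2.1343  1.2262  0.4255 -0.1511]
up 0.15 [-0.6054  0.1733  2.0968  0.987   0.4844  0.1148]
up 0.2 [-0.6054  0.0931  2.0491  0.8133  0.5642  0.3151]
-1
0.12 [-0.6054  0.4832  2.1751  1.8166  0.4121  2.3478]
0.16 [-0.6445  0.3935  2.2104  1.6542  0.4221  2.4881]
0.2 None
0.23 None
0.26 None
up 0.05 None
up 0.1 None
up 0.15 None
up 0.2 None
0 [ 0.3781  0.3247  1.6627 -0.      1.1542  0.3781]
90 [ 0.3781  0.3247  1.6627 -0.      1.1542 -1.1927]
-90 [ 0.3781  0.3247  1.6627 -0.      1.1542  1.9489]
45 [ 0.3781  0.3247  1.6627 -0.      1.1542 -0.4073]
-45 [ 0.3781  0.3247  1.6627 -0.      1.1542  1.1635]
```

```bash
python3 - <<'E'
from h import *
manip.command_gripper(.085)
manip.move_to(T_TAIL+T_AX*.23,tori(1))
print(manip.get_time(),manip.get_position())
im,K,M=wrist();s=1.5
big=cv2.resize(im[:,:,::-1],None,fx=s,fy=s)
for l,r in ((.092,.021),(.137,.021)): draw(big,K,M,circ(T_TAIL+T_AX*l,r,ax=T_AX),(0,0,255),s,np.zeros(2))
cv2.imwrite("pics/w9.png",big)
im,_,_=fixed("side");cv2.imwrite("pics/s9.png",im[:,:,::-1])
E
```

```text
17.4417 [ 0.46   -0.2235  0.2168]
```

View pics/w9.png

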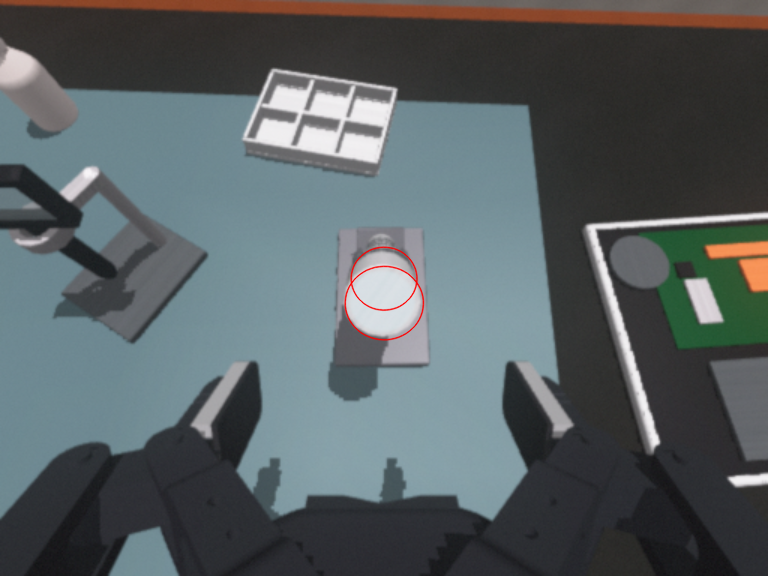

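View pics/s9.png

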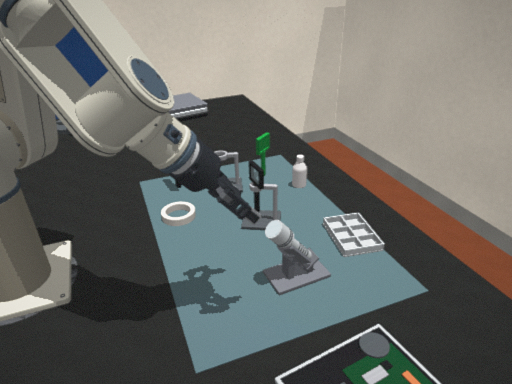

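The torch head in the wrist view, (384,300), matches the model and sits centred between the pads. Approaching and gripping.

```bash
python3 - <<'E'
from h import *
f0=manip.get_contact_force()
manip.servo_line(T_TAIL+T_AX*.120,rate=.1)
print(manip.get_position(),manip.get_contact_force()-f0)
manip.command_gripper(0.0,60)
print(manip.get_width(),manip.get_contact_force()-f0,manip.get_position())
if manip.get_width()>.035:
    manip.servo_line(T_TAIL+T_AX*.14,rate=.05)
    print(manip.get_contact_force()-f0)
    manip.servo_line(T_TAIL+T_AX*.23,rate=.1)
    print(manip.get_width(),manip.get_contact_force()-f0,manip.get_position(),manip.get_time())
im,_,_=fixed("side");cv2.imwrite("pics/s10.png",im[:,:,::-1])
im,_,_=wrist();cv2.imwrite("pics/w10.png",im[:,:,::-1])
E
```

```text
[ 0.5298 -0.2205  0.1322] [-0.0186  1.2737 -0.0545]
0.04075537715770868 [-4.1003  0.5622  4.9429] [ 0.5297 -0.2204  0.1324]
[ 0.5824  0.3924 -0.6389]
0.04077308782362576 [-1.0219 -0.6679 -2.8481] [ 0.4593 -0.2234  0.2158] 20.8667
```

View pics/s10.png

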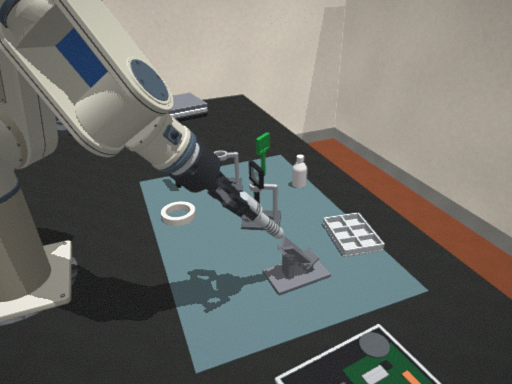

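View pics/w10.png

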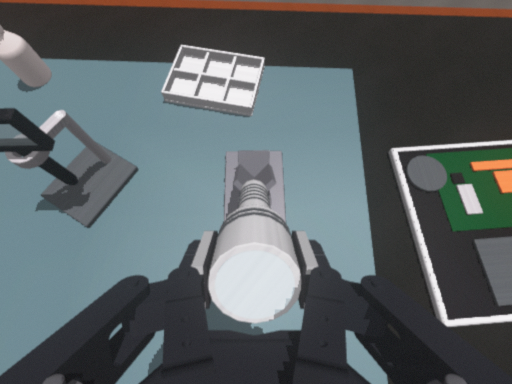

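```bash
python3 - <<'E'
from h import *
o=down(np.radians(-45))
manip.servo_line(np.array(manip.get_position())+[0,0,.10],rate=.15)
manip.move_to([.47,-.15,.35],o); print(manip.get_joint_positions(),manip.get_time())
manip.servo_line([.5455,.2295,.33],rate=.2)
manip.servo_line([.5455,.2295,.26],rate=.1); manip.hold(.2)
print(manip.get_position(),manip.get_width(),manip.get_contact_force(),manip.get_time())
im,K,M=fixed("side");s=6;off=np.array([190,110])
big=cv2.resize(im[110:190,190:280,::-1],None,fx=s,fy=s,interpolation=cv2.INTER_CUBIC);raw=big.copy()
p=manip.get_position()
draw(big,K,M,circ((.5455,.229,.115),.016),(0,0,255),s,off)
for h,r in ((-.112,.012),(-.028,.012),(-.028,.021)):draw(big,K,M,circ((p[0],p[1],p[2]+h),r),(0,255,0),s,off)
cv2.imwrite("pics/s11r.png",raw);cv2.imwrite("pics/s11.png",big)
im,K,M=wrist()
big=cv2.resize(im[:,:,::-1],None,fx=1.5,fy=1.5,interpolation=cv2.INTER_CUBIC)
for r in (.016,.023):draw(big,K,M,circ((.5455,.229,.115),r),(0,0,255),1.5,np.zeros(2))
for h,r in ((-.028,.021),(.017,.021)):draw(big,K,M,circ((p[0],p[1],p[2]+h),r),(0,255,0),1.5,np.zeros(2))
cv2.imwrite("pics/w11.png",big)
E
```

```text
[-0.3333  0.1191  1.8132  0.0022  1.2114  0.4514] 22.65
[0.5459 0.2297 0.2608] 0.040796430256307005 [ 0.5393  0.5665 -2.5539] 25.7833
```

View pics/s11.png

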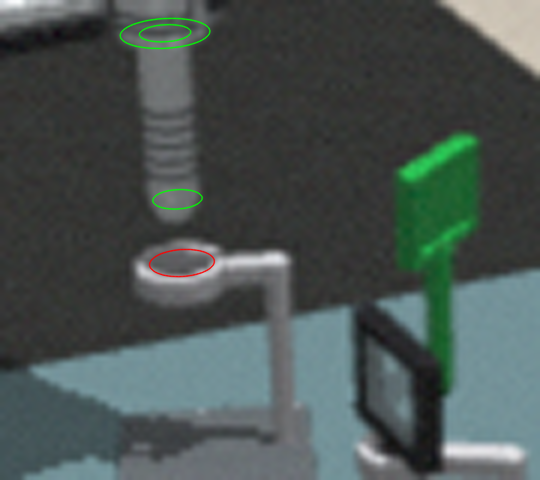

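View pics/s11r.png

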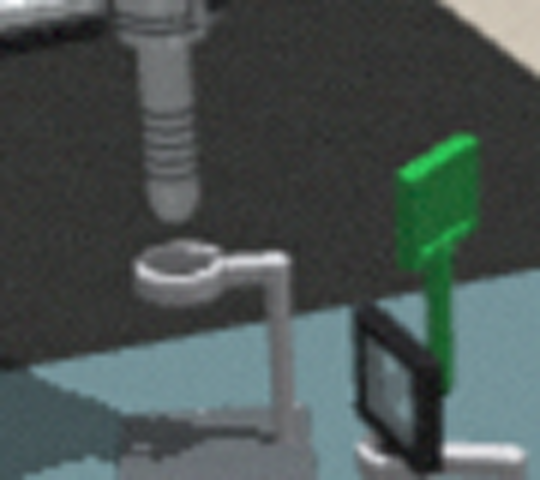

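View pics/w11.png

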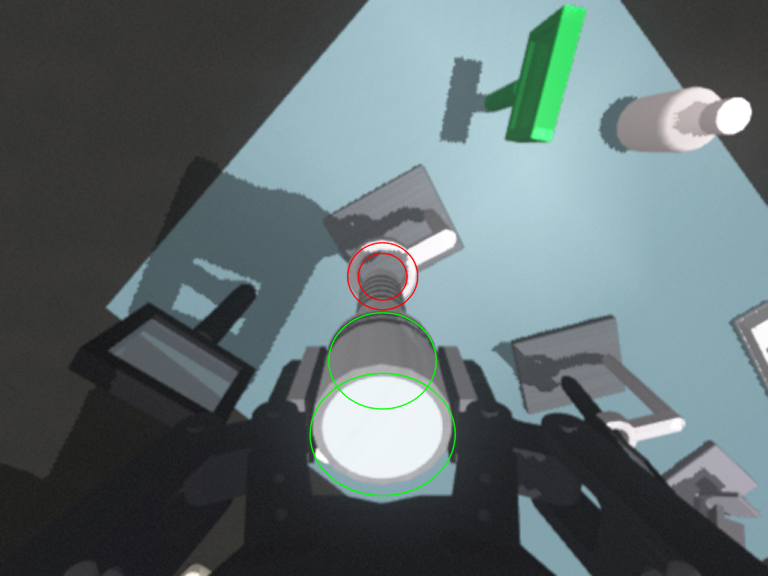

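Torch tail at side crop (173,205) sits over the ring hole (180,261). After the shared camera bias, the relative error is under 1 mm against 4 mm of slack. Inserting.

```bash
python3 - <<'E'
from h import *
p=[.5457,.2294]
f0=np.array(manip.get_contact_force())
for z in (.24,.23,.22,.21,.20,.185,.17,.155,.147):
    manip.servo_line(p+[z],rate=.06)
    f=manip.get_contact_force()-f0; print(z,f,manip.get_position())
    if np.linalg.norm(f)>10: break
print(manip.get_time(),manip.get_width())
im,K,M=fixed("side");cv2.imwrite("pics/s12.png",cv2.resize(im[100:200,170:290,::-1],None,fx=5,fy=5,interpolation=cv2.INTER_CUBIC))
im,K,M=wrist();cv2.imwrite("pics/w12.png",im[:,:,::-1])
E
```

```text
0.24 [ 0.2024 -0.0935 -0.1934] [0.5455 0.2293 0.2393]
0.23 [1.0763 0.3063 0.7636] [0.5454 0.2293 0.2295]
0.22 [ 1.0813 -0.0628 -0.0471] [0.5454 0.2292 0.2194]
0.21 [0.111  0.9028 0.9151] [0.5453 0.2293 0.2094]
0.2 [ 1.9132 -0.4285  0.0333] [0.5454 0.2293 0.1994]
0.185 [ 0.3628  0.2669 -0.3038] [0.5454 0.2293 0.1844]
0.17 [ 0.74    0.6398 -0.4118] [0.5454 0.2293 0.1694]
0.155 [ 1.0631  0.0904 -0.3202] [0.5454 0.2293 0.1544]
0.147 [ 0.6037  0.2127 -0.0417] [0.5454 0.2293 0.1465]
29.1167 0.04073899972102405
```

View pics/s12.png

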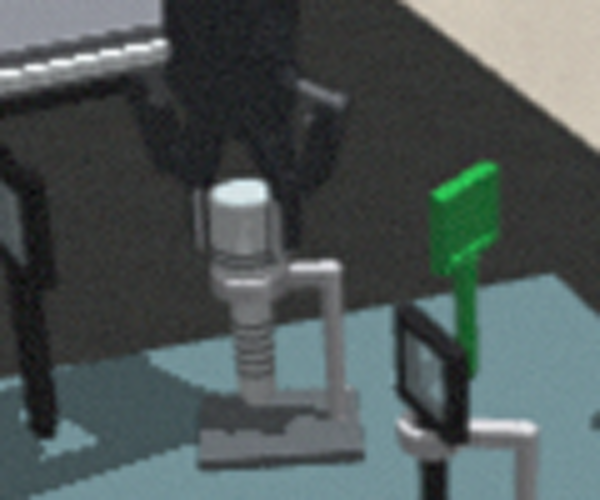

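View pics/w12.png

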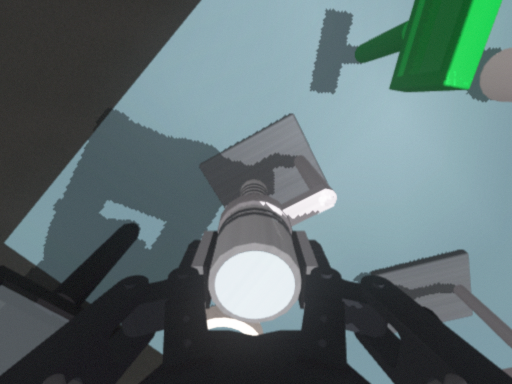

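```bash
python3 - <<'E'
from h import *
p=[.5457,.2294]
f0=np.array(manip.get_contact_force())
for z in np.arange(.146,.1375,-.001):
    manip.servo_line(p+[z],rate=.03)
    f=manip.get_contact_force()-f0; print(round(z,4),f[2],manip.get_position()[2])
    if f[2]>4: break
manip.command_gripper(.06); manip.hold(.5)
manip.servo_line(p+[.23],rate=.1)
manip.servo_line(p+[.38],rate=.2)
im,K,M=fixed("side");cv2.imwrite("pics/s13.png",cv2.resize(im[100:200,170:290,::-1],None,fx=5,fy=5,interpolation=cv2.INTER_CUBIC))
cv2.imwrite("pics/s13f.png",im[:,:,::-1])
im,K,M=wrist();cv2.imwrite("pics/w13.png",im[:,:,::-1])
print(manip.get_time())
E
```

```text
0.146 -0.3394941031743395 0.1460897103509913
0.145 -1.8619208252313464 0.1449493080290188
0.144 1.4630511810101772 0.14426892927006207
0.143 12.089358694079454 0.14414942785150583
33.0583
```

View pics/s13.png

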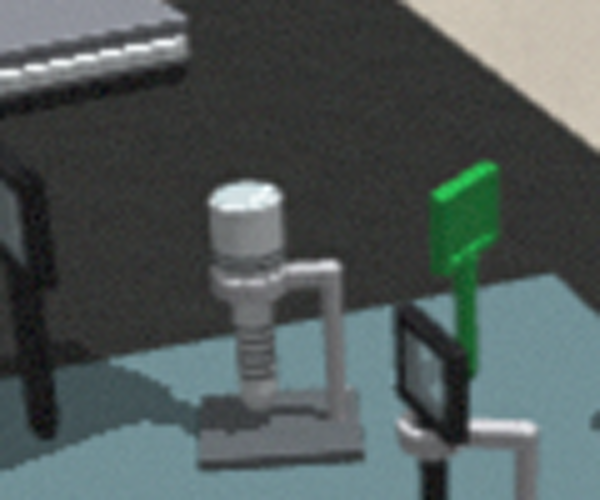

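View pics/w13.png

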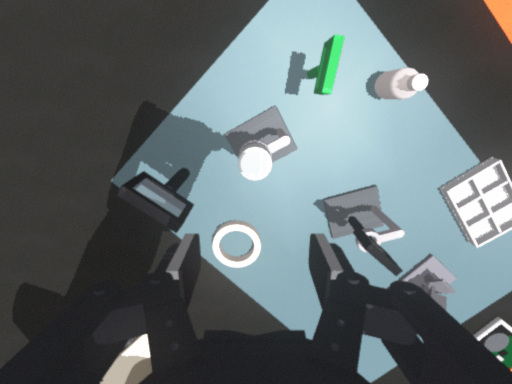

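View pics/s13f.png

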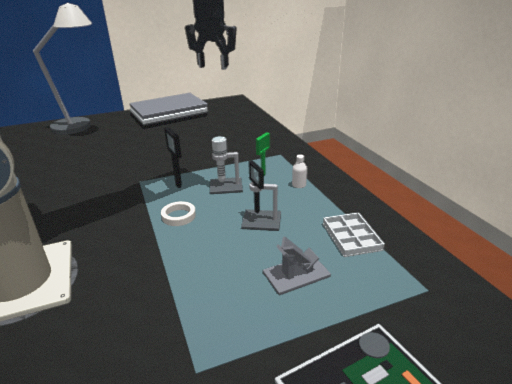

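```bash
python3 - <<'E'
from h import *
o=[]
for n,b,w in (("side",(205,125),(85,110)),("top",(120,170),(160,60))):
    im,K,M=fixed(n);s=5
    big=cv2.resize(im[b[1]:b[1]+w[1],b[0]:b[0]+w[0],::-1],None,fx=s,fy=s,interpolation=cv2.INTER_CUBIC);raw=big.copy()
    for h,r in ((.115,.021),(.160,.021),(.023,.008)):draw(big,K,M,circ((.5452,.229,h),r),(0,0,255),s,np.array(b))
    y=np.radians(4);c=np.array([.5763,.0147,.167]);d=np.array([-np.sin(y),np.cos(y),0])*.032;e=np.array([np.cos(y),np.sin(y),0])*.006
    for z in (.167,.115):
        c[2]=z;draw(big,K,M,[c+d+e,c+d-e,c-d-e,c-d+e],(0,255,255),s,np.array(b),True)
    draw(big,K,M,circ((.5763,.0147,.027),.0055),(0,255,255),s,np.array(b))
    cv2.imwrite(f"pics/{n}14.png",np.hstack([raw,big]) if n=="side" else np.vstack([raw,big])[:600])
E
```

```text
(no output)
```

View pics/side14.png

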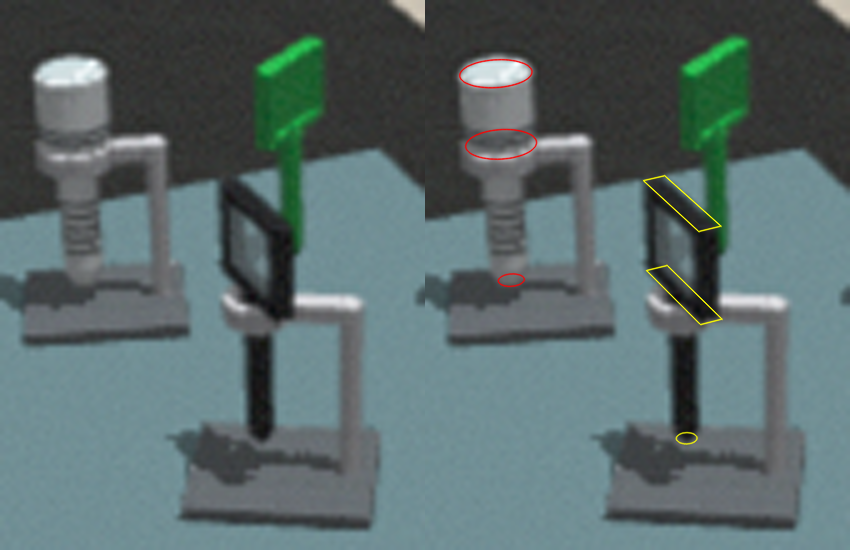

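View pics/top14.png

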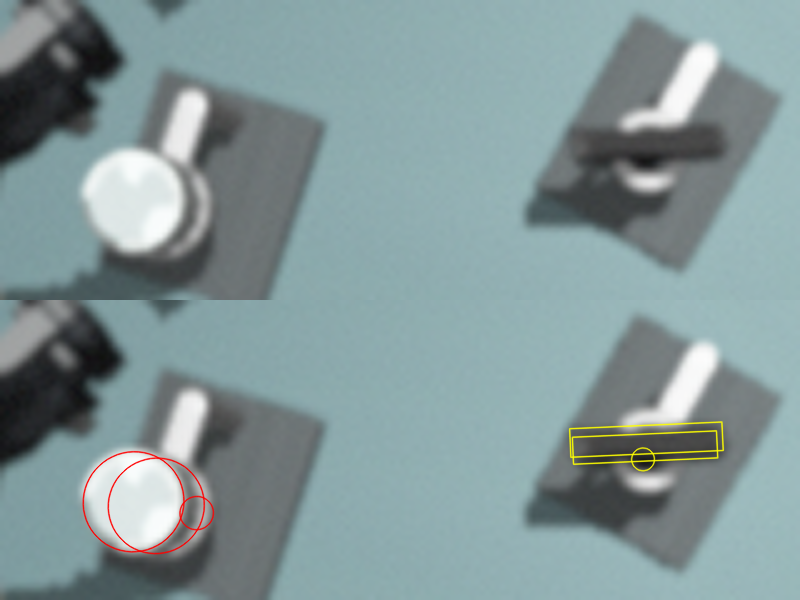

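```bash
python3 -c "
from rig import manip
print(manip.get_time(),manip.get_contact_force());manip.sign_off()"
```

```text
33.1583 [-0.27431491  0.07288681 -1.09371516]
the job is handed in; nothing more can be done
```

I moved the magnifier (the smaller of the two black ones) from the wide ring into the narrow ring. Then I drew the torch out along its axis, turned it upright and guided it into the wide ring. I handed the job in at about 33 s, well under the 72 s limit; no verdict was reported.

**Final views:** Side and top pictures with model overlays show both tools seated on their rings and upright. The torch axis is within about 0.015 rad of the model, and both heads match the expected height and centre to about 1–2 mm. The bottle, tape roll and screw tray look unmoved; I judged that by eye and did not measure it. The gripper was clear of everything.

**Disagreements:**
- The cameras differed by 1–3 mm on ring positions. I resolved this by comparing each tool with its ring in the same view.
- The torch met the ring 4 mm earlier than its assumed grip height, with about 12 N at contact. It was released there, and the later views show it seated.

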